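# Back off the wing nut of a specimen hold-down

### The arm

A 6-joint arm with a two-finger parallel gripper is mounted at the origin on a cart in front of the work surface, level with it; the furniture and walls round the work are solid. World frame = base frame: x ahead of the robot, y to its left, z up, the work surface at z = 0. Lengths are in m, angles in rad, forces in N, time in s.
With the tool pointing down it reaches from about 0.3 to 0.875 m from the base axis. Payload 6.4 kg.
Tool frame: the origin (TCP) lies at the very end of the fingers, on their centre line; the grasp point (between the pads) lies 19 mm behind it; z points along the fingers, y is the line along which they close (so a half turn about z gives the same grasp; the last joint's range is limited). The gripper opens to 85 mm and grips with 20 to 120 N. Pads are 22 mm wide; open, the fingers measure 114 mm over their backs; the gripper's body (76 mm by 85 mm) begins 54 mm behind the grasp point. The pads swing forward as they close: fully open they stand 13 mm farther back than shut.
Start: joints at [-1.357, 0.181, 1.607, -0, 1.354, -0.206], TCP at [0.234, -0.525, 0.231] pointing down, gripper open.
Joint ranges: [-2.99, 2.99], [-0.89, 2.07], [0.3, 2.58], [-1.14, 4.28], [0, 2.63], [-3.12, 3.12]. Speed limits (rad/s): [2.57, 2.57, 3.01, 3.14, 3.14, 3.14].

### API

Orientations are given as a unit quaternion [w, x, y, z].
In Python, from bench import ctrl, camera, calibration, order, outline_of gives the robot as it stands.
- The arm moves only by the tool move_arm, never from a script. Its argument "series" is a list that holds one entry, the list of rows, each a list of 5 numbers: the opening, from 0 (shut) to 1 (fully open), then the shift along the tool's x, y, z in mm, then the turn about the tool's z in rad. A call has exactly 10 rows; each row is the pose to reach, as a shift and turn from the pose commanded when the call began, along the tool's axes at that moment; what a row does not reach only later rows make up. A row lasts 1/12 s, in which the tool goes at most 41.7 mm and 7.16 degrees, less where a joint would pass 70% of its speed; a pose out of reach is approached as far as the arm can. A call with a gripper value outside its range is refused whole. The fingers move at their own pace and stop on an object; the grip force is fixed at half the most. Time passes only in rows, so rows that repeat a pose let the fingers close, or fill a call up. It gives the time, the measured TCP pose, the force, the opening and the grip force at its end, in the units of the state.
- ctrl.get_obs(): the state, without advancing time (a new reading comes with each control period).
- camera(name): name is "scene" or "top" or "wrist"; returns (picture, depth): 420x560x3 uint8, blue, green, red; 420x560 float32, m along the optical axis (not along the pixel's ray), 0 where there is no reading.
- calibration(name): a dict with "intrinsics" (3x3 intrinsics, pixels), "rvec" (rotation vector, rad) and "tvec" (3), from world to camera coordinates, as OpenCV has them. Camera axes: x right, y down, z forward; pixel columns grow to the right and rows downward; lengths in m; the calibration is good to about 2 mm. The wrist camera is an equidistant fisheye: a pixel r from the principal point sees the ray r / f radians off the axis. A picture is of the moment at which its call begins: read the wrist's pose just before it. calibration takes no time and is no camera call; for the wrist camera it gives the pose at the moment of the call.
- order.hand_in(): hands the job in; it is judged then, once.
Trained networks look in the newest picture that a camera, given by its name, has taken for a name from the list of things; names that differ only in an ending like _2 or _b are one class to them, and where a whole thing is asked for, a point or a joint stands for the part that bears it (a point fixed in the world has none). Each returns a list of dicts, best first, with "conf" (0 to 1); they miss things now and then, are a little off and sometimes report something else, mostly with a low value. They report only what shows in the picture. A call takes as long as a camera call. They do not tell look-alikes from the thing itself.
- outline_of(target, camera): "region" (420x560 bool, what is visible of it) and "bbox" ([centre column, centre row, width, height] in pixels, round what is visible of it).
The state is a dict: "time_s": time; "q": joint angles; "dq": joint speeds; "joint_efforts": joint torques, N m; "eef_pos": TCP position; "eef_rot": TCP orientation; "wrist_force": force on the tool from outside, world axes, zero at the start; "torque": the same for the moment, N m; "opening": opening from 0.0 (shut) to 1.0 (fully open); "grasp_force": force on a finger pad.
Only numpy, scipy, OpenCV 4.12 (cv2) and the standard library are available. Lean on these libraries where they do the work, as an engineer would, in place of code of your own. Each camera call takes 0.05 s, during which the arm holds its last target. There are 200 camera calls.

### The job

On the three-pillar specimen hold-down, back the wing nut off: turn it anticlockwise (seen from above) until its red wing points at the green mark on the plate, working between the pillars without pushing hard against them. Leave everything else on the bench where it is.

Things in the scene. Friction and masses are not known exactly. Their poses are not given: they have to be found in the camera images.
- holddown: Round hold-down fixture, fixed to the bench: grey foot disc 128 mm diameter, 12 mm thick; three specimens on it are clamped under a round bare-metal plate of 116 mm diameter whose top is 39 mm above the bench. The nut stands on its centre. Origin: centre of the foot's underside, on the bench; z up; the green mark lies in its -x direction. Tall machines stand beyond x = 0.58 m, left of y = -0.1.
- green_mark (a point): Centre of the flat green radial line (19 x 7 mm) on the metal plate, 46 mm from the nut's axis in the fixture's -x direction (180 deg, mid-gap between two pillars), 39 mm above the bench.
- red_wing (a point): A point in the middle of the wing nut's red wing, 26 mm from the nut's axis and 61 mm above the bench.
- nut_center (a point): The wing nut's axis (the fixture's) at its underside, 41.5 mm above the bench. Hub 21 mm diameter tapering to 16, 16 mm tall; stud end 66 mm above the bench. Two upright wings in line either side, 5 mm thick, reach 32 mm from the axis, at heights 46 to 62 mm near the hub and 52 to 70 mm at the rounded ends; one end red, the other steel. Its x axis: along the red wing.
- wing_nut (a joint): Turn of the nut, rad, growing anticlockwise from above: direction of the red wing from the fixture's +x. 0: over the pillar at 0 deg; 3.14: at the green mark. Starts between -0.6 and 0.6; stops at -1.0 and 5.5, so the mark is reached only anticlockwise. Steady friction of 0.09 N m (about 4 N at the wing); stays where it is left.
- pillars: Three bare steel pillars of the hold-down round the wing nut, fixed: 10 mm diameter, axes 50 mm from the nut's axis, at 0, 120 and 240 deg anticlockwise from the fixture's +x, tops 76 mm above the bench. The gaps between them are centred on 60, 180 and 300 deg. Origin and axes are the fixture's.
- loupe: Black eye loupe, 43 mm diameter, 46 mm tall, standing loose on the bench; origin at its underside. Leave alone.
- stapler: Blue stapler, 30 x 130 x 40 mm, loose on the bench; origin at its underside. Leave alone.
- micrometer: Outside micrometer, 49 x 141 x 16 mm, lying loose on the bench; origin at its underside. Leave alone.
- specimen_green: Loose green specimen disc, 30 mm diameter, 16 mm tall, standing on the bench; origin at its underside. Leave alone.
- specimen_black: Loose black specimen disc, 30 mm diameter, 18 mm tall, standing on the bench; origin at its underside. Leave alone.
Not all that is in view belongs to the job. There is more than one size of the holddown; the job needs the largest.

How it is judged:
At the end, for the whole second after the job is handed in: The red wing points at the green mark to within 0.3 rad (about 17 degrees) either way and the nut is at rest (value of joint wing_nut between 2.84 and 3.44 rad and velocity of joint wing_nut between -0.05 and 0.05 rad/s); the robot touches nothing.
It fails at once if a pillar is pushed with more than 20 N (contact force between pillars and anything else above 20 N).
It fails at once if one of the other loose things on the bench is moved by more than 20 mm (distance of any of loupe, stapler, micrometer, specimen_green, specimen_black from where it was at the start of the episode above 0.02 m).
It also fails if it takes over 72 s, if anything falls off the work surface, if the arm or the gripper's body presses on something with over 40 N, if the wrist force passes 120 N, or if a joint passes its speed limit or range.

## Working session

There is one attempt and no reset: what is moved stays moved. The work goes in short steps, Python scripts to look and compute and a tool call to move; the robot and the scene stay as the last step left them, time stands still between calls to the robot, and variables do not carry over. Pictures are saved under pics/ and viewed, at most 10 in all, crops included, and the job is handed in when it is done.

Besides the shell and the picture viewer there is one more tool, called by a JSON object that holds its "name" and its "arguments". move_arm: Moves the arm, as the interface text tells. Its arguments: {"type":"object","properties":{"series":{"type":"array","items":{"type":"array","items":{"type":"array","items":{"type":"number"}}}}},"required":["series"]}

```bash
mkdir -p pics; cat > h.py <<'E'
import numpy as np, cv2
from bench import ctrl,camera,calibration,order,outline_of
def world(cal,depth,mask):
    v,u=np.nonzero(mask&(depth>0)); d=depth[v,u]; K=np.array(cal["intrinsics"])
    p=np.c_[(u-K[0,2])/K[0,0]*d,(v-K[1,2])/K[1,1]*d,d]
    R,_=cv2.Rodrigues(np.array(cal["rvec"],float)); return (p-np.array(cal["tvec"]).ravel())@R, u, v
E
python3 - <<'E'
from h import *
o=ctrl.get_obs(); print({k:np.round(o[k],3) for k in o})
ims=[]
for n in("top","scene"):
    im,d=camera(n); cal=calibration(n); im=im.copy(); cv2.imwrite(f"pics/{n}.png",im)
    for t in("holddown","wing_nut"):
        for r in outline_of(t,n):
            p,u,v=world(cal,d,r["region"]); print(n,t,round(r["conf"],2),np.round(r["bbox"]),np.round(np.median(p,0),3),np.round(np.percentile(p,[2,98],axis=0),3).tolist())
E
```

```text
{'time_s': np.float64(0.0), 'q': array([-1.357,  0.182,  1.608,  0.   ,  1.354, -0.206]), 'dq': array([ 0.001, -0.   ,  0.001, -0.001, -0.   , -0.   ]), 'joint_efforts': array([ 1.0000e-03, -4.4487e+01, -3.5133e+01, -0.0000e+00,  9.0000e-03,
       -0.0000e+00]), 'eef_pos': array([ 0.234, -0.525,  0.23 ]), 'eef_rot': array([-0.001,  0.978,  0.208,  0.   ]), 'wrist_force': array([ 0.691, -0.115,  0.119]), 'torque': array([-0.03 , -0.014, -0.017]), 'grasp_force': np.float64(0.0), 'opening': np.float64(0.999)}
top holddown 0.91 [318. 151.  32.  26.] [ 0.784 -0.197  0.028] [[0.745, -0.24, 0.003], [0.827, -0.156, 0.053]]
top holddown 0.69 [336. 231.  42.  46.] [ 0.54  -0.25   0.037] [[0.485, -0.306, 0.007], [0.597, -0.197, 0.07]]
top holddown 0.57 [396. 226.  32.  38.] [ 0.564 -0.43   0.027] [[0.52, -0.475, 0.0], [0.607, -0.392, 0.052]]
top wing_nut 0.63 [338. 233.  17.  12.] [ 0.542 -0.253  0.057] [[0.53, -0.276, 0.035], [0.551, -0.232, 0.074]]
top wing_nut 0.38 [399. 228.   4.   6.] [ 0.559 -0.43   0.041] [[0.55, -0.436, 0.029], [0.568, -0.425, 0.052]]
top wing_nut 0.33 [338. 232.  43.  46.] [ 0.541 -0.251  0.037] [[0.487, -0.308, 0.007], [0.595, -0.197, 0.071]]
scene holddown 0.77 [334. 208.  36.  30.] [ 0.532 -0.227  0.037] [[0.483, -0.303, 0.002], [0.592, -0.192, 0.069]]
scene holddown 0.6 [348. 192.  22.  20.] [ 0.558 -0.418  0.027] [[0.519, -0.468, 0.002], [0.606, -0.386, 0.051]]
```

View pics/top.png

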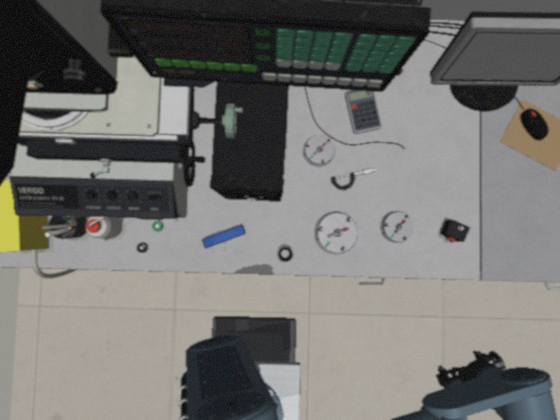

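View pics/scene.png

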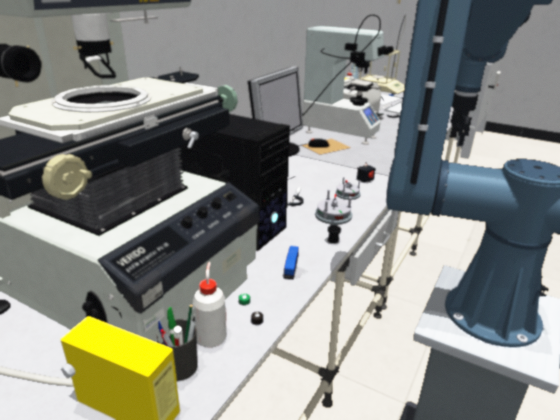

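Three hold-downs show in the top view: (318,151), (336,231) and (396,226). The one at (336,231) measures about 120 mm across and the others about 85 mm, so it is the largest and the one meant. I'll confirm it in a crop and measure its directions.

```bash
python3 - <<'E'
from h import *
im,d=camera("top"); cal=calibration("top")
c=cv2.resize(im[120:262,290:430],None,fx=4,fy=4,interpolation=cv2.INTER_CUBIC); cv2.imwrite("pics/crop1.png",c)
K=np.array(cal["intrinsics"]);R,_=cv2.Rodrigues(np.array(cal["rvec"],float));t=np.array(cal["tvec"]).ravel()
def ray(u,v,z):
    C=-R.T@t; r=R.T@np.array([(u-K[0,2])/K[0,0],(v-K[1,2])/K[1,1],1]); return C+r*(z-C[2])/r[2]
b,g,r=[im[...,i].astype(float) for i in range(3)]
box=np.zeros(b.shape,bool);box[205:258,312:362]=1
for nm,m,z in(("red",box&(r>1.4*g)&(r>1.4*b),.061),("green",box&(g>1.25*r)&(g>1.25*b),.039)):
    v,u=np.nonzero(m); print(nm,len(u),u.mean(),v.mean(),ray(u.mean(),v.mean(),z).round(4))
p,u,v=world(cal,d,box)
m=(p[:,2]>.006)&(abs(p[:,0]-.54)<.075)&(abs(p[:,1]+.25)<.075)
q=p[m];print("foot",(q.min(0)+q.max(0))/2,q.min(0),q.max(0))
pl=q[(q[:,2]>.034)&(q[:,2]<.044)]; c=cv2.minEnclosingCircle(pl[:,:2].astype(np.float32));print("plate",c)
E
```

```text
red 9 345.55555555555554 229.11111111111111 [ 0.5508 -0.2739  0.061 ]
green 6 327.0 244.16666666666666 [ 0.5059 -0.2242  0.039 ]
foot [ 0.54214753 -0.25668899  0.04232332] [ 0.47946744 -0.32274258  0.00601905] [ 0.60482763 -0.1906354   0.07862758]
plate ((0.5412838459014893, -0.2545616030693054), 0.057957522571086884)
```

View pics/crop1.png

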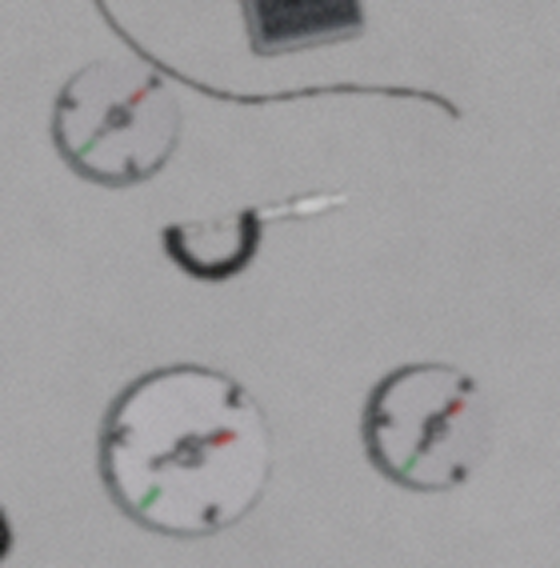

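The crop confirms it: the hold-down at crop (190,450) is the largest. Its green mark is at (149,498), its red wing at (225,438), and its pillars at (233,397), (118,437) and (210,513). From these I get the centre at about (0.541, -0.2545), fixture +x at about -41° in world, and the red wing at about -67°. Next I'll move above it and look with the wrist camera.

{"name": "move_arm", "arguments": {"series": [[[0.33,39,-12,0,0.12],[0.33,78,-24,0,0.24],[0.33,117,-37,0,0.36],[0.33,156,-49,0,0.48],[0.33,195,-61,0,0.6],[0.33,234,-73,0,0.72],[0.33,273,-85,0,0.84],[0.33,312,-98,0,0.96],[0.33,351,-110,0,1.08],[0.33,390,-122,0,1.2]]]}}

```text
time_s: 1.18
eef_pos: [0.5249, -0.2684, 0.2315]
eef_rot: [0.0, 0.933, -0.361, 0.0]
wrist_force: [0.9, -1.0, -0.7]
opening: 0.328
grasp_force: 0.0
```

{"name": "move_arm", "arguments": {"series": [[[0.33,0,0,0,0.12],[0.33,0,0,0,0.24],[0.33,0,0,0,0.36],[0.33,0,0,0,0.36],[0.33,0,0,0,0.36],[0.33,0,0,0,0.36],[0.33,0,0,0,0.36],[0.33,0,0,0,0.36],[0.33,0,0,0,0.36],[0.33,0,0,0,0.36]]]}}

```text
time_s: 2.02
eef_pos: [0.5236, -0.2701, 0.2313]
eef_rot: [0.0, 0.855, -0.519, 0.0]
wrist_force: [-0.1, 0.1, -0.5]
opening: 0.331
grasp_force: 0.0
```

```bash
cat >> h.py <<'E'
def wristproj(cal,P):
    R,_=cv2.Rodrigues(np.array(cal["rvec"],float));p=np.atleast_2d(P)@R.T+np.array(cal["tvec"]).ravel();K=np.array(cal["intrinsics"])
    h=np.hypot(p[:,0],p[:,1]);th=np.arctan2(h,p[:,2]);return np.c_[K[0,2]+K[0,0]*th*p[:,0]/h,K[1,2]+K[1,1]*th*p[:,1]/h]
def wristray(cal,u,v,z):
    R,_=cv2.Rodrigues(np.array(cal["rvec"],float));t=np.array(cal["tvec"]).ravel();K=np.array(cal["intrinsics"])
    a,b=(u-K[0,2])/K[0,0],(v-K[1,2])/K[1,1];th=np.hypot(a,b)
    r=R.T@np.array([np.sin(th)*a/th,np.sin(th)*b/th,np.cos(th)]);C=-R.T@t;return C+r*(z-C[2])/r[2]
def state():
    o=ctrl.get_obs();w,x,y,z=o["eef_rot"];yaw=np.degrees(np.arctan2(2*(x*y+w*z),1-2*(y*y+z*z)))
    print(round(float(o["time_s"]),2),o["eef_pos"].round(4),"yaw",yaw.round(1),"q",o["q"].round(2),"F",o["wrist_force"].round(1),"op",round(float(o["opening"]),2),o["eef_rot"].round(3))
def wlook(name,f=1,C=(.541,-.2545)):
    cal=calibration("wrist");im,d=camera("wrist")
    im=im.copy();b,g,r=[im[...,i].astype(float) for i in range(3)]
    pc=wristproj(cal,[[*C,.04]])[0];V,U=np.indices(b.shape)
    R60=np.linalg.norm(wristproj(cal,[[C[0]+.06,C[1],.04]])[0]-pc);near=np.hypot(U-pc[0],V-pc[1])<R60
    for nm,m,z in(("red",near&(r>1.5*g)&(r>1.5*b)&(r>60),.061),("green",near&(g>1.3*r)&(g>1.3*b),.039)):
        n,l,s,c=cv2.connectedComponentsWithStats(m.astype(np.uint8))
        if n>1:
            i=1+s[1:,4].argmax();P=wristray(cal,*c[i],z);print(nm,s[i,4],c[i].round(),P.round(4),"ang",np.degrees(np.arctan2(P[1]-C[1],P[0]-C[0])).round(1),"r",np.hypot(P[1]-C[1],P[0]-C[0]).round(4))
    cv2.imwrite(f"pics/{name}.png",im);return cal,im,d,pc
E
python3 - <<'E'
from h import *
state();print(wlook("w1")[3])
E
```

```text
2.02 [ 0.5236 -0.2701  0.2313] yaw -62.6 q [-0.68  0.21  1.57 -0.    1.36  1.99] F [-0.1  0.1 -0.5] op 0.33 [ 0.     0.855 -0.519  0.   ]
red 106 [258. 172.] [ 0.5487 -0.2751  0.061 ] ang -69.6 r 0.022
green 99 [275. 227.] [ 0.5045 -0.2251  0.039 ] ang 141.1 r 0.0469
[257.49971226 188.85978478]
```

View pics/w1.png

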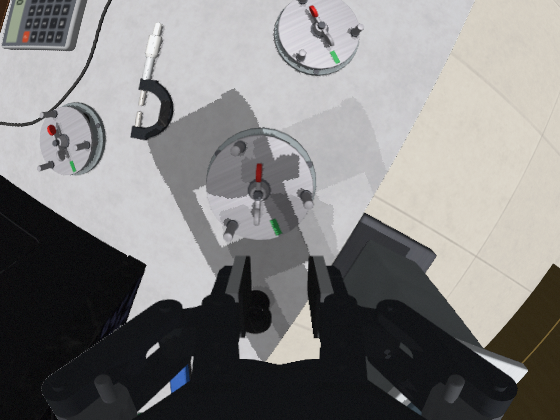

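The wrist view shows the nut hub at (258,188), matching my projected centre, with the red wing at (258,172) and the green mark at (275,227). The pads are already about parallel to the wings. I'll centre the tool and descend to just above the pillars.

{"name": "move_arm", "arguments": {"series": [[[0.33,-2,-7,10,0.03],[0.33,-4,-15,30,0.07],[0.33,-6,-23,50,0.1],[0.33,-6,-23,70,0.1],[0.33,-6,-23,90,0.1],[0.33,-6,-23,110,0.1],[0.33,-6,-23,125,0.1],[0.33,-6,-23,135,0.1],[0.33,-6,-23,135,0.1],[0.33,-6,-23,135,0.1]]]}}

```text
time_s: 2.9
eef_pos: [0.5413, -0.254, 0.0962]
eef_rot: [-0.0, 0.827, -0.562, -0.0]
wrist_force: [0.2, 0.5, 0.7]
opening: 0.33
grasp_force: 0.0
```

```bash
python3 - <<'E'
from h import *
state();print(wlook("w2")[3])
E
```

```text
2.9 [ 0.5413 -0.254   0.0962] yaw -68.3 q [-0.64  0.38  1.65  0.    1.11  2.13] F [0.2 0.5 0.7] op 0.33 [-0.     0.827 -0.562 -0.   ]
red 297 [280. 206.] [ 0.5485 -0.2749  0.061 ] ang -69.7 r 0.0217
green 37 [305. 276.] [ 0.5106 -0.2277  0.039 ] ang 138.7 r 0.0405
[279.21588791 228.72462071]
```

View pics/w2.png

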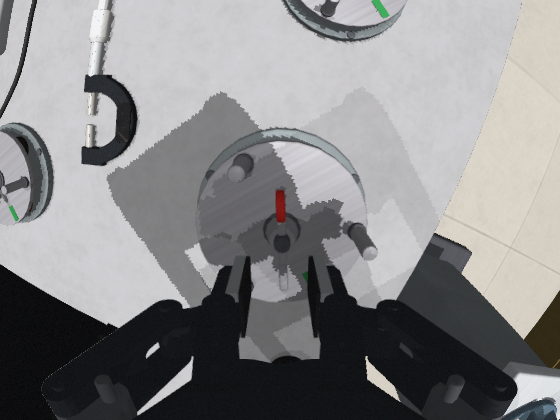

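```bash
python3 - <<'E'
from h import *
cal=calibration("wrist");T=np.array([.5413,-.254]);a=np.radians(-68.3);ex=np.array([np.cos(a),np.sin(a)]);ey=np.array([np.sin(a),-np.cos(a)])
print("stud",wristproj(cal,[[*T,.066]]).round(),"hubtop",wristproj(cal,[[*T,.0575]]).round(),"fromimg",wristray(cal,281,241,.066))
for w in(.010,.014,.018):
  for z in(.096,.105): print(w,z,wristproj(cal,[[*(T+s*ey*w+11e-3*ex),z] for s in(1,-1)]).round().tolist())
im=cv2.imread("pics/w2.png");cv2.imwrite("pics/w2c.png",cv2.resize(im[150:350,180:400],None,fx=3,fy=3,interpolation=cv2.INTER_CUBIC))
E
```

```text
stud [[279. 246.]] hubtop [[279. 240.]] fromimg [ 0.54138206 -0.25708416  0.066     ]
0.01 0.096 [[300.0, 250.0], [259.0, 250.0]]
0.01 0.105 [[301.0, 258.0], [257.0, 258.0]]
0.014 0.096 [[308.0, 249.0], [250.0, 250.0]]
0.014 0.105 [[310.0, 258.0], [249.0, 258.0]]
0.018 0.096 [[316.0, 249.0], [242.0, 249.0]]
0.018 0.105 [[318.0, 257.0], [240.0, 257.0]]
```

View pics/w2c.png

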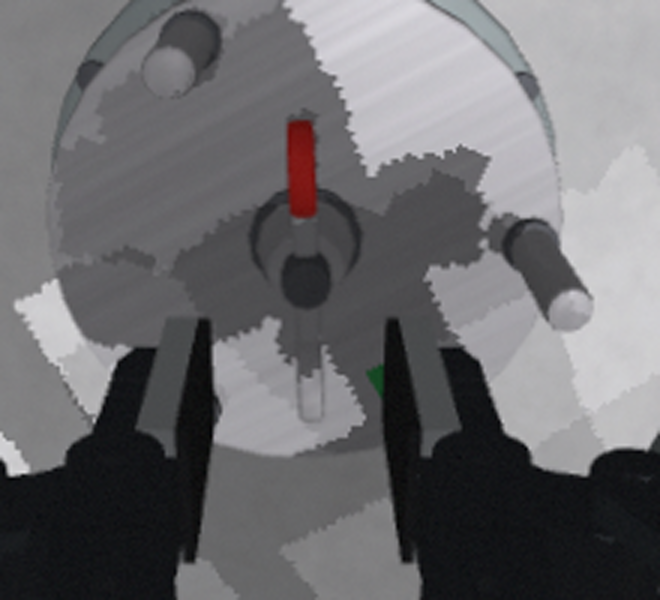

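The pad gap is about 28 mm, with the pad tips about 9 mm behind the TCP and the nut centred to about 1.5 mm. I'll descend with the pads straddling the nut, without squeezing it.

{"name": "move_arm", "arguments": {"series": [[[0.33,1,1.5,6,0],[0.33,1,1.5,12,0],[0.33,1,1.5,19,0],[0.33,1,1.5,26,0],[0.33,1,1.5,33,0],[0.33,1,1.5,40,0],[0.33,1,1.5,46,0],[0.33,1,1.5,52,0],[0.33,1,1.5,56,0],[0.33,1,1.5,56,0]]]}}

```text
time_s: 3.78
eef_pos: [0.5401, -0.2553, 0.0394]
eef_rot: [-0.0, 0.827, -0.562, -0.0]
wrist_force: [-0.0, 0.4, -0.5]
opening: 0.335
grasp_force: 0.0
```

{"name": "move_arm", "arguments": {"series": [[[0.33,0,0,0,-0.05],[0.33,0,0,0,-0.1],[0.33,0,0,0,-0.15],[0.33,0,0,0,-0.2],[0.33,0,0,0,-0.25],[0.33,0,0,0,-0.3],[0.33,0,0,0,-0.35],[0.33,0,0,0,-0.4],[0.33,0,0,0,-0.45],[0.33,0,0,0,-0.5]]]}}

```text
time_s: 4.62
eef_pos: [0.5406, -0.2556, 0.0406]
eef_rot: [0.0, 0.941, -0.338, 0.0]
wrist_force: [-0.8, 0.5, -0.0]
opening: 0.333
grasp_force: 0.0
```

```bash
python3 - <<'E'
from h import *
state()
print(ctrl.get_obs()["torque"].round(3))
wlook("w3",C=(.5404,-.2555))
E
```

```text
4.62 [ 0.5406 -0.2556  0.0406] yaw -39.5 q [-0.64  0.46  1.67  0.    1.01  1.62] F [-0.8  0.5 -0. ] op 0.33 [ 0.     0.941 -0.338  0.   ]
[ 0.032  0.053 -0.038]
red 844 [304. 253.] [ 0.5483 -0.2751  0.061 ] ang -68.0 r 0.0211
green 317 [279. 340.] [ 0.5047 -0.2255  0.039 ] ang 140.0 r 0.0466
```

View pics/w3.png

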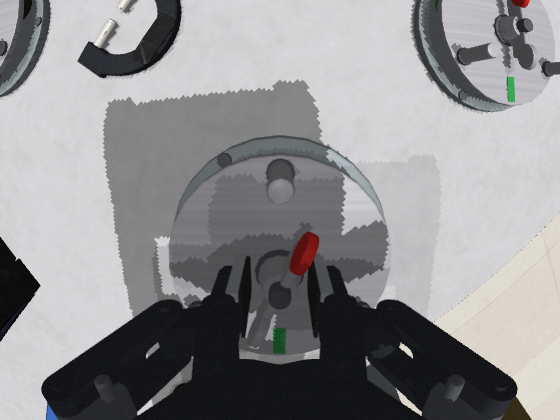

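The fingers straddle the nut inside the pillars and the right pad is just meeting the red wing at (304,253). Forces are near zero, so I'll keep turning.

{"name": "move_arm", "arguments": {"series": [[[0.33,0,0,0,-0.07],[0.33,0,0,0,-0.14],[0.33,0,0,0,-0.21],[0.33,0,0,0,-0.28],[0.33,0,0,0,-0.35],[0.33,0,0,0,-0.42],[0.33,0,0,0,-0.49],[0.33,0,0,0,-0.56],[0.33,0,0,0,-0.63],[0.33,0,0,0,-0.7]]]}}

```text
time_s: 5.5
eef_pos: [0.5403, -0.2556, 0.0405]
eef_rot: [0.0, 1.0, 0.005, -0.0]
wrist_force: [-0.1, -0.8, 0.1]
opening: 0.335
grasp_force: 2.7
```

```bash
python3 - <<'E'
from h import *
state()
print(ctrl.get_obs()["torque"].round(3))
wlook("w4",C=(.5404,-.2555))
E
```

```text
5.5 [ 0.5403 -0.2556  0.0405] yaw 0.5 q [-0.64  0.46  1.67 -0.    1.01  0.92] F [-0.1 -0.8  0.1] op 0.34 [ 0.     1.     0.005 -0.   ]
[-0.019  0.101 -0.119]
red 981 [317. 262.] [ 0.5553 -0.2705  0.061 ] ang -45.2 r 0.0212
```

The wing follows the tool about 45° behind, with a couple of about 0.1 N m and small forces. I'll continue.

{"name": "move_arm", "arguments": {"series": [[[0.33,0,0,0,-0.07],[0.33,0,0,0,-0.14],[0.33,0,0,0,-0.21],[0.33,0,0,0,-0.28],[0.33,0,0,0,-0.35],[0.33,0,0,0,-0.42],[0.33,0,0,0,-0.49],[0.33,0,0,0,-0.56],[0.33,0,0,0,-0.63],[0.33,0,0,0,-0.7]]]}}

```text
time_s: 6.38
eef_pos: [0.5404, -0.2556, 0.0406]
eef_rot: [0.0, 0.938, 0.347, -0.0]
wrist_force: [-1.0, -0.2, 0.6]
opening: 0.328
grasp_force: 2.7
```

{"name": "move_arm", "arguments": {"series": [[[0.33,0,0,0,-0.07],[0.33,0,0,0,-0.14],[0.33,0,0,0,-0.21],[0.33,0,0,0,-0.28],[0.33,0,0,0,-0.35],[0.33,0,0,0,-0.42],[0.33,0,0,0,-0.49],[0.33,0,0,0,-0.56],[0.33,0,0,0,-0.63],[0.33,0,0,0,-0.7]]]}}

```text
time_s: 7.22
eef_pos: [0.5403, -0.2555, 0.0405]
eef_rot: [-0.0, 0.762, 0.647, -0.0]
wrist_force: [0.0, 1.4, 0.5]
opening: 0.33
grasp_force: 2.7
```

{"name": "move_arm", "arguments": {"series": [[[0.33,0,0,0,-0.07],[0.33,0,0,0,-0.14],[0.33,0,0,0,-0.21],[0.33,0,0,0,-0.28],[0.33,0,0,0,-0.35],[0.33,0,0,0,-0.42],[0.33,0,0,0,-0.49],[0.33,0,0,0,-0.56],[0.33,0,0,0,-0.63],[0.33,0,0,0,-0.7]]]}}

```text
time_s: 8.05
eef_pos: [0.5403, -0.2555, 0.0405]
eef_rot: [-0.0, 0.494, 0.869, -0.0]
wrist_force: [-1.5, 1.1, 1.0]
opening: 0.334
grasp_force: 2.7
```

{"name": "move_arm", "arguments": {"series": [[[0.33,0,0,0,-0.07],[0.33,0,0,0,-0.14],[0.33,0,0,0,-0.21],[0.33,0,0,0,-0.28],[0.33,0,0,0,-0.35],[0.33,0,0,0,-0.42],[0.33,0,0,0,-0.49],[0.33,0,0,0,-0.56],[0.33,0,0,0,-0.63],[0.33,0,0,0,-0.7]]]}}

```text
time_s: 8.88
eef_pos: [0.5402, -0.2555, 0.0405]
eef_rot: [-0.0, 0.166, 0.986, 0.0]
wrist_force: [-1.8, 0.5, 1.4]
opening: 0.325
grasp_force: 2.7
```

```bash
python3 - <<'E'
from h import *
state()
print(ctrl.get_obs()["torque"].round(3))
wlook("w5",C=(.5404,-.2555))
E
```

```text
8.88 [ 0.5402 -0.2555  0.0405] yaw 160.9 q [-0.64  0.46  1.67 -0.    1.01 -1.88] F [-1.8  0.5  1.4] op 0.33 [-0.     0.166  0.986  0.   ]
[ 0.021  0.187 -0.088]
red 983 [317. 261.] [ 0.5298 -0.2344  0.061 ] ang 116.6 r 0.0236
green 246 [309. 198.] [ 0.509  -0.2292  0.039 ] ang 140.0 r 0.041
```

View pics/w5.png

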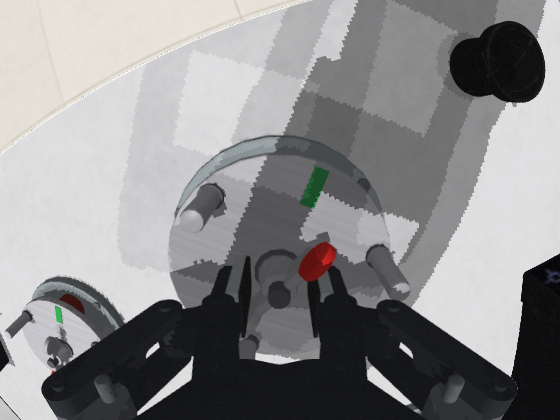

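The red wing at (317,261) is about 24° short of the green mark at (315,187). I'll turn 0.42 rad more, back off a little, then lift.

{"name": "move_arm", "arguments": {"series": [[[0.33,0,0,0,-0.06],[0.33,0,0,0,-0.12],[0.33,0,0,0,-0.18],[0.33,0,0,0,-0.24],[0.33,0,0,0,-0.3],[0.33,0,0,0,-0.35],[0.33,0,0,0,-0.39],[0.33,0,0,0,-0.42],[0.33,0,0,0,-0.42],[0.33,0,0,0,-0.42]]]}}

```text
time_s: 9.77
eef_pos: [0.5403, -0.2555, 0.0405]
eef_rot: [-0.0, -0.041, 0.999, -0.0]
wrist_force: [-1.1, 0.0, 1.2]
opening: 0.329
grasp_force: 1.1
```

{"name": "move_arm", "arguments": {"series": [[[0.33,0,0,0,0.07],[0.33,0,0,0,0.14],[0.33,0,0,0,0.22],[0.33,0,0,0,0.3],[0.33,0,0,0,0.4],[0.33,0,0,-10,0.5],[0.33,0,0,-20,0.5],[0.33,0,0,-30,0.5],[0.33,0,0,-40,0.5],[0.33,0,0,-50,0.5]]]}}

```text
time_s: 10.6
eef_pos: [0.5407, -0.2557, 0.0917]
eef_rot: [0.0, 0.205, 0.979, -0.0]
wrist_force: [-0.3, 0.6, -0.1]
opening: 0.329
grasp_force: 0.0
```

{"name": "move_arm", "arguments": {"series": [[[0.33,0,0,-15,0],[0.33,0,0,-30,0],[0.33,0,0,-45,0],[0.33,0,0,-60,0],[0.33,0,0,-80,0],[0.33,0,0,-100,0],[0.33,0,0,-120,0],[0.33,0,0,-130,0],[0.33,0,0,-130,0],[0.33,0,0,-130,0]]]}}

```text
time_s: 11.43
eef_pos: [0.5405, -0.2556, 0.2207]
eef_rot: [0.001, 0.205, 0.979, -0.0]
wrist_force: [-0.1, -0.5, -0.1]
opening: 0.333
grasp_force: 0.0
```

```bash
python3 - <<'E'
from h import *
state()
cal,im,d,pc=wlook("w6",C=(.5404,-.2555))
x,y=pc.astype(int);cv2.imwrite("pics/w6c.png",cv2.resize(im[max(0,y-80):y+80,max(0,x-100):x+100],None,fx=3,fy=3))
E
```

```text
11.43 [ 0.5405 -0.2556  0.2207] yaw 156.3 q [-0.64  0.24  1.56  0.    1.34 -1.8 ] F [-0.1 -0.5 -0.1] op 0.33 [ 0.001  0.205  0.979 -0.   ]
red 122 [285. 169.] [ 0.5221 -0.2402  0.061 ] ang 140.0 r 0.0239
green 121 [292. 144.] [ 0.5047 -0.2255  0.039 ] ang 140.0 r 0.0467
```

View pics/w6c.png

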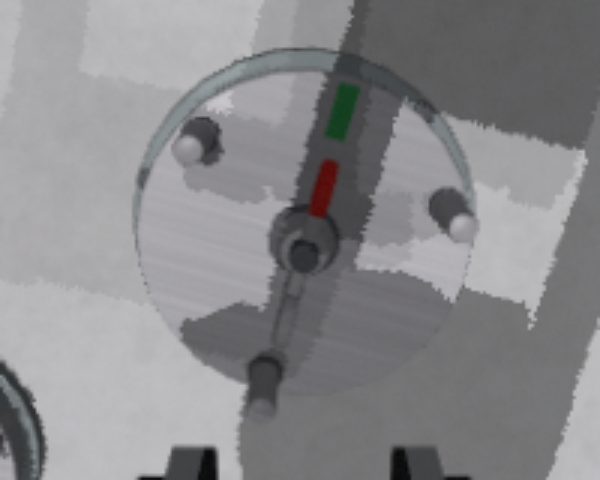

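The red wing at (323,188) now points straight at the green mark at (342,112), both at 140.0°. The gripper is clear, so I'm handing in.

```bash
python3 -c "
from bench import order
print(order.hand_in())"
```

```text
the job is handed in; nothing more can be done
None
```

I turned the wing nut anticlockwise until its red wing pointed at the green mark (both measured at 140.0° in the last picture), lifted the gripper clear with no sign of touching the pillars or loose things, and handed the job in at about 11.5 s; no verdict was returned.

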